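# Dock a deep-well plate and throw its two-stage lock lever

### The arm

A 6-joint arm with a two-finger parallel gripper is mounted at the origin on the work surface. World frame = base frame: x ahead of the robot, y to its left, z up, the work surface at z = 0. Lengths are in mm, angles in rad, forces in N, time in s.
With the tool pointing down it reaches from about 425 to 1125 mm from the base axis. Payload 14.9 kg.
Tool frame: the origin (TCP) lies midway between the tips of the shut fingers; the grasp point (between the pads) lies 19 mm behind it; z points along the fingers, y is the line along which they close (so a half turn about z gives the same grasp; the last joint's range is limited). The gripper opens to 91 mm and grips with 3 to 60 N. Pads are 32 mm wide; open, the fingers measure 118 mm over their backs; the gripper's body (76 mm by 178 mm) begins 60 mm behind the grasp point.
Start: joints at [1.316, 0.379, 1.734, -0, 1.028, -0.033], TCP at [153.996, 682.864, 213.932] pointing down, gripper open.
Joint ranges: [-2.77, 2.77], [-0.74, 2.19], [0, 2.66], [-1.06, 4.2], [0.31, 2.87], [-3.08, 3.08]. Speed limits (rad/s): [1.89, 1.89, 2.39, 3.14, 3.14, 3.14].

### API

Orientations are given as a unit quaternion [w, x, y, z].
In Python, from workcell import monitor, cams, ticket gives the robot as it stands. The module is installed in compiled form; this text tells all that it offers.
- The arm moves only by the shell command python3 -m handwheel 'ROWS' [OPENING] [FORCE]. ROWS is a JSON object of lists of equal length, an entry for each row: "delta_pos": the shift along the tool's x, y, z in units of 25 mm (1.0 is 25 mm), a list of three; "turn": the turn about the tool's z in units of 6 degrees (1.0 is 6 degrees). In form: {"delta_pos": [[tx, ty, tz], ...], "turn": [turn, ...]}. A call has 1 to 5 rows; each row shifts and turns the commanded pose from where the row before left it, along the tool's axes as they then stand; what a row does not reach is not made up. A row lasts 1/10 s, in which the tool goes at most 50 mm and 8.59 degrees, less where a joint would pass 70% of its speed; a pose out of reach is approached as far as the arm can. A call is refused whole if a number of a shift passes 1 or a number of a turn 1, either way. A call with a gripper value outside its range is refused whole. OPENING is the opening in per cent of the stroke, from 0 (shut) to 100 (fully open), set as the call begins (- or left out, the last holds). The fingers move at their own pace and stop on an object; FORCE is the grip in N (left out, the last holds). Time passes only in rows, so rows that do not move let the fingers close. It gives the time, the measured TCP pose, the force, the opening and the grip force at its end, in the units of the state.
- monitor.observe(): the state, without advancing time (a new reading comes with each control period).
- cams.camera(name): name is "side" or "top" or "wrist"; returns a dict with "frame" (480x640x3 uint8, blue, green, red), "fx", "fy", "cx", "cy" (pixels), "xyz" and "orientation" of the camera in the world; the wrist camera has in their place "tool_from_camera" (4x4, takes a point from camera to tool coordinates, whose origin is the TCP and whose axes are the flange's). Camera axes: x right, y down, z forward; pixel columns grow to the right and rows downward; lengths in mm; the calibration is good to about 2 mm. A picture is of the moment at which its call begins: read the wrist's pose just before it. There is no depth.
- ticket.finish_job(): hands the job in; it is judged then, once.
The state is a dict: "clock": time; "joint_positions": joint angles; "joint_vel": joint speeds; "joint_efforts": joint torques, N m; "position": TCP position; "tcp_rot": TCP orientation; "contact_force": force on the tool from outside, world axes, zero at the start; "torque": the same for the moment, N m; "grip_width": opening from 0.0 (shut) to 1.0 (fully open); "finger_force": force on a finger pad.
Only numpy, scipy, OpenCV 4.12 (cv2) and the standard library are available. Lean on these libraries where they do the work, as an engineer would, in place of code of your own. Each camera call takes 0.05 s, during which the arm holds its last target. There are 200 camera calls.

### The job

With the fingertips, push the white deep-well plate along its bay until it is fully home against the backstop, then slide the orange lever past its first detent all the way to its second stop, so that the steel bolt locks the plate in. Push both, without gripping or lifting either of them, and leave the other things on the bench where they are.

Things in the scene. Friction and masses are not known exactly. Their poses are not given: they have to be found in the camera images.
- dock: white docking station fixed to the bench. Origin: on the bench, on the centre line of the plate's bay; x runs along the bay to the backstop, z up. The bay's aluminium deck is 112 mm wide, its top at z = 12 mm, open end at x = -102 mm. White guides 22 mm high, 91 mm apart, line it from x = -28 mm on. A white housing 72 mm high behind the backstop spans x 110 to 170 mm, y -142 to 203 mm
- backstop (a point): centre of the dark backstop's face at the end of the bay, 26 mm above the bench, at the dock's x = 98 mm, y = 0; the backstop is 107 mm wide and 40 mm high
- plate_mid (a point): centre, half-way up, of the loose white deep-well plate with blue wells: 128 mm along its x, 86 along y, 44 tall, 0.15 to 0.31 kg, standing on the deck. Its lowest 12 mm is a skirt standing out 2 mm. It starts 30 to 54 mm short of home, its x along the dock's x. Fully home, against the backstop, its centre is at the dock's x = 34 mm and its near end at x = -30 mm
- lever (a joint): travel of the orange lever in m along the dock's -y, towards the bay. It starts at 0 to 0.015; 0.035 is the first detent, 0.070 the second stop (hard). It slides lightly but for spring bumps before the first detent, after it and before the second stop: each takes about 8 to 10 N. It stays where it is left. It drives a steel bolt across the bay behind the home plate; a plate not home blocks it at about 0.02
- lever_mid (a point): centre of the lever's upright orange paddle, 50 mm above the bench: 36 mm along the dock's x, 12 mm thick along y, from 30 to 70 mm above the bench. Moves with the lever: at the dock's x = -42 mm, y = 165 mm at lever value 0, 95 mm at the second stop. Its outer face looks to the dock's +y; axes as the dock's
- lever_housing (a point): centre of the top of the white block that the lever slides on, 26 mm above the bench, at the dock's x = -42 mm, y = 136 mm; the block is 50 mm along x, 160 along y, with marks beside the lever: grey (start), yellow (first detent), green (second stop). The bolt leaves it towards the bay, 15 to 25 mm above the bench, 16 mm wide
- tube_rack_mid (a point): blue open rack of small capped tubes, 70 x 100 x 30 mm (tubes to 55 mm); bystander, to be left alone; the point is its centre, about half-way up
- reagent_mid (a point): amber jar with blue cap, 48 mm across, 85 mm tall; bystander, to be left alone; the point is its centre, about half-way up
- timer_mid (a point): flat white bench timer, 65 x 65 x 18 mm; bystander, to be left alone; the point is its centre, about half-way up
- tip_box_mid (a point): clear box with blue lid, 124 x 87 x 60 mm; bystander, to be left alone; the point is its centre, about half-way up
- scanner_mid (a point): dark hand-held code scanner lying down, about 190 x 62 x 45 mm, head to its +x; bystander, to be left alone; the point is its centre, about half-way up
- shallow_plate_mid (a point): dark shallow 24-well plate, 128 x 86 x 15 mm; bystander, to be left alone; the point is its centre, about half-way up
There are look-alikes about, which are no part of the job. Leave any green or turquoise look-alike of the part that bears plate_mid alone.

How it is judged (in metres and radians):
On the way, in this order (a step that is already met when the one before it is completed fails the run):
1. the plate is fully home against the backstop (x of plate_mid in the frame of dock above 0.031 m and z of plate_mid in the frame of dock below 0.037 m), for 0.2 s.
2. the lever is at its second stop with the plate still home (all of step 1 and value of joint lever above 0.067 m), for 0.3 s.
At the end, for the whole second after the job is handed in: the plate stands flat on the deck within 3 mm of the backstop, the lever is within 3 mm of its second stop, and no bystander is more than 15 mm from where it was (all of step 2 and angle between plate_mid's own z axis and vertical below 0.05 rad and distance of each of tube_rack_mid, reagent_mid, timer_mid, tip_box_mid, scanner_mid, shallow_plate_mid from where it was at the start of the episode below 0.015 m); the robot touches nothing.
It fails at once if the plate is lifted more than 6 mm off the deck or tipped (z of plate_mid in the frame of dock above 0.04 m or angle between plate_mid's own z axis and vertical above 0.15 rad).
It fails at once if the plate is straddled by the fingers as for a grip (x of the grasp point in the frame of plate_mid between -0.062 and 0.062 m and y of the grasp point in the frame of plate_mid between -0.041 and 0.041 m and z of the grasp point in the frame of plate_mid below 0.03 m).
It fails at once if the lever's paddle is taken between the fingers (x of the grasp point in the frame of lever_mid between -0.022 and 0.022 m and y of the grasp point in the frame of lever_mid between -0.007 and 0.007 m and z of the grasp point in the frame of lever_mid below 0.028 m).
It fails at once if a bystander is moved more than 15 mm (distance of any of tube_rack_mid, reagent_mid, timer_mid, tip_box_mid, scanner_mid, shallow_plate_mid from where it was at the start of the episode above 0.015 m).
It also fails if it takes over 56 s, if anything falls off the work surface, if the arm or the gripper's body presses on something with over 40 N, if the wrist force passes 120 N, or if a joint passes its speed limit or range.

## Working session

There is one attempt and no reset: what is moved stays moved. The work goes in short steps, Python scripts to look and compute and a shell command to move; the robot and the scene stay as the last step left them, time stands still between calls to the robot, and variables do not carry over. Pictures are saved under pics/ and viewed, at most 10 in all, crops included, and the job is handed in when it is done.

```bash
mkdir -p pics
python3 - <<'E'
from workcell import monitor,cams
import cv2
s=monitor.observe();print(s)
for n in("top","side"):
    c=cams.camera(n);cv2.imwrite(f"pics/{n}0.png",c["frame"]);print({k:v for k,v in c.items() if k!="frame"})
E
```

```text
{'clock': 0.0, 'joint_positions': array([ 1.31572615e+00,  3.79414848e-01,  1.73478689e+00, -3.45655890e-05,
        1.02853379e+00, -3.33029445e-02]), 'joint_vel': array([ 0.00104239, -0.00207284,  0.00011007, -0.00018332,  0.00028767,
        0.00177865]), 'joint_efforts': array([ 9.15167730e-04, -7.63708735e+01, -4.34365654e+01,  6.51091780e-02,
        4.23230371e-02, -8.96488405e-05]), 'position': array([153.87912607, 682.45507402, 213.28084589]), 'tcp_rot': array([-6.74632376e-05,  1.10647641e-01,  9.93859534e-01, -5.67631516e-04]), 'contact_force': array([-0.47635396,  0.97005177, -0.49251271]), 'torque': array([-0.00835507, -0.02364329,  0.01680904]), 'finger_force': 0.0, 'grip_width': 1.001775151212781}
{'fx': 498.35333208338733, 'fy': 498.35333208338733, 'cx': 322.4977188566205, 'cy': 239.27730628470923, 'xyz': array([ 291.10881195,  -47.22804677, 1502.22742812]), 'orientation': array([ 0.05753826, -0.6942189 ,  0.71556132, -0.0521677 ])}
{'fx': 440.8736778799904, 'fy': 440.8736778799904, 'cx': 323.3772941724814, 'cy': 240.30090585257275, 'xyz': array([ 267.53480305, -826.20545765,  582.99094744]), 'orientation': array([-0.47315658,  0.868028  , -0.12602835,  0.08226235])}
```

View pics/top0.png

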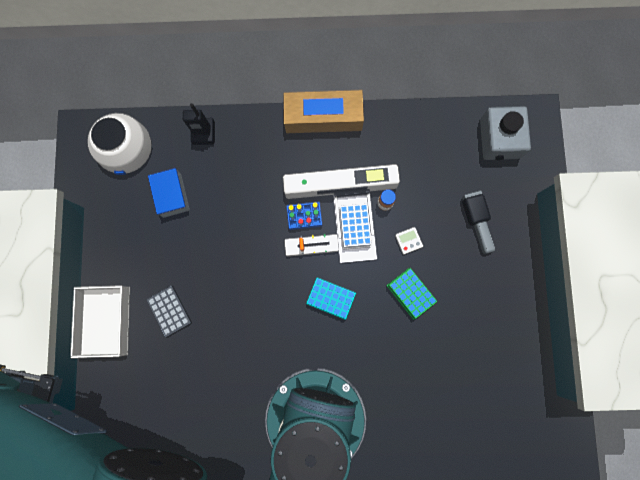

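View pics/side0.png

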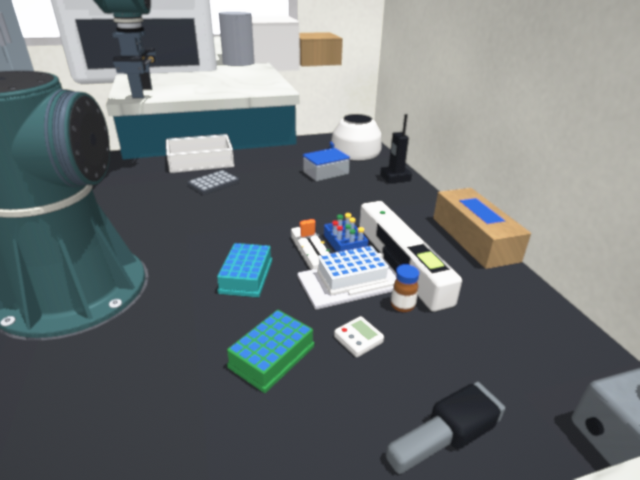

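The top view shows these candidates for the plate: the white plate with blue wells on the dock (355,225), a turquoise look-alike (331,298) and a green look-alike (412,293). The dark shallow plate at (168,311) is also plate-shaped. I choose the one at (355,225). The lever paddle is orange at (301,243), and the tube rack is at (304,215). I'll check the choice in one close crop.

```bash
cat > h.py <<'E'
import numpy as np,cv2
from scipy.spatial.transform import Rotation as R
def q2R(q): return R.from_quat([q[1],q[2],q[3],q[0]]).as_matrix()
def plane(c,uv,z):
    d=q2R(c["orientation"])@np.array([(uv[0]-c["cx"])/c["fx"],(uv[1]-c["cy"])/c["fy"],1])
    return c["xyz"]+d*(z-c["xyz"][2])/d[2]
def proj(c,p):
    v=q2R(c["orientation"]).T@(np.array(p)-c["xyz"]);return np.array([c["fx"]*v[0]/v[2]+c["cx"],c["fy"]*v[1]/v[2]+c["cy"]])
E
python3 - <<'E'
from h import *
from workcell import cams
c=cams.camera("top");f=c["frame"]
cv2.imwrite("pics/crop.png",cv2.resize(f[155:275,270:420],None,fx=5,fy=5,interpolation=cv2.INTER_CUBIC))
h=cv2.cvtColor(f,cv2.COLOR_BGR2HSV)
w=((h[...,1]<40)&(h[...,2]>150)).astype(np.uint8);w[:150]=0;w[275:]=0;w[:,:275]=0;w[:,405:]=0
n,l,st,ce=cv2.connectedComponentsWithStats(w)
for i in range(1,n):
    if st[i,4]>30:
        r=cv2.minAreaRect(np.argwhere(l==i)[:,::-1].astype(np.float32));print(st[i],cv2.boxPoints(r).round(1).tolist())
o=((h[...,0]<14)&(h[...,1]>170)&(h[...,2]>120));o[:225]=0;o[265:]=0;o[:,:285]=0;o[:,345:]=0
p=np.argwhere(o)[:,::-1];print("orange",len(p),p.min(0),p.max(0),p.mean(0),plane(c,p.mean(0),70))
E
```

```text
[ 283  164  117   30 1762] [[282.3999938964844, 174.1999969482422], [397.5, 163.5], [399.29998779296875, 183.0], [284.29998779296875, 193.6999969482422]]
[ 303  194   74   69 2095] [[298.20001220703125, 200.5], [370.3999938964844, 193.8000030517578], [376.6000061035156, 258.8999938964844], [304.29998779296875, 265.70001220703125]]
[396 231   9  23 100] [[396.0, 231.0], [404.0, 231.0], [404.0, 253.0], [396.0, 253.0]]
[285 238  17  18 239] [[284.0, 238.5], [299.5, 237.0], [301.20001220703125, 253.6999969482422], [285.6000061035156, 255.1999969482422]]
orange 15 [300 239] [303 249] [301.6 245.2] [499.96898819  21.54581725  70.        ]
```

View pics/crop.png

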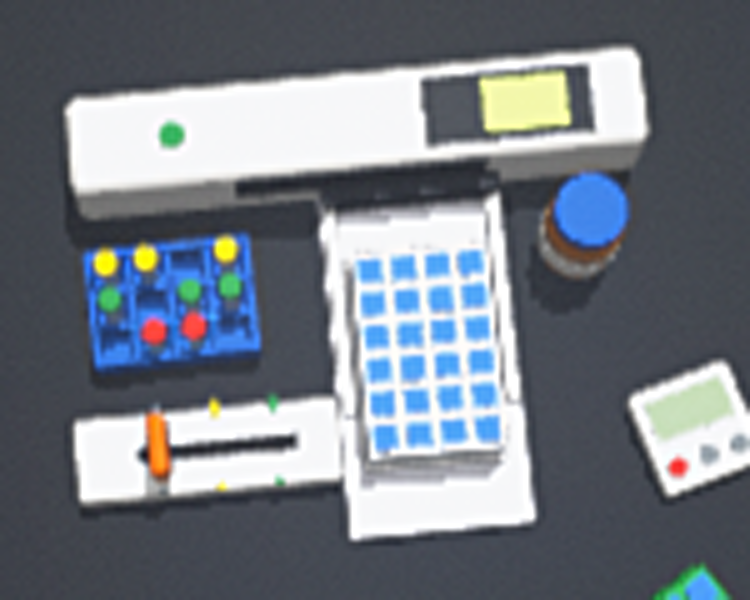

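The crop confirms the choice: the white plate with a 4x6 set of blue wells stands on the deck, well centre at crop (428,350). The orange paddle at crop (158,445) sits near its grey start mark. The rack is beyond the lever block, and the jar and timer are to the right. Next I fit the dock pose from its corners.

```bash
cat > dock.py <<'E'
from h import *
from workcell import cams
P=[((68,102),(170,203,72)),((638,49),(170,-142,72)),((648,132),(110,-142,72)),((80,190),(110,203,72)),((352,538),(-102,56,12)),((534,521),(-102,-56,12)),((80,503),(-67,216,26)),((75,422),(-17,216,26))]
def fit(c):
    A=np.array([plane(c,(a[0]/5+270,a[1]/5+155),b[2])[:2] for a,b in P]);B=np.array([b[:2] for _,b in P],float)
    a0,b0=A.mean(0),B.mean(0);H=(B-b0).T@(A-a0)
    th=np.arctan2(H[0,1]-H[1,0],H[0,0]+H[1,1]);M=np.array([[np.cos(th),-np.sin(th)],[np.sin(th),np.cos(th)]])
    return th,M,a0-M@b0,A-(B@M.T+a0-M@b0)
E
python3 - <<'E'
from dock import *
from workcell import monitor
c=cams.camera("top");f=c["frame"];th,M,t,res=fit(c);print(th,t,res.round(1).tolist())
inv=lambda p:M.T@(np.array(p)[:2]-t)
h=cv2.cvtColor(f,cv2.COLOR_BGR2HSV)
b=((h[...,0]>95)&(h[...,0]<125)&(h[...,1]>90));b[:200]=0;b[250:]=0;b[:,:337]=0;b[:,375:]=0
p=np.argwhere(b)[:,::-1];r=cv2.minAreaRect(p.astype(np.float32));print("wells",len(p),r,"dock",inv(plane(c,r[0],56)),inv(plane(c,p.mean(0),56)))
print("paddle dock",inv(plane(c,(301.6,243.8),70)))
for q in [(205,0,100),(-120,0,40),(-42,200,50)]:
    print(q,(M@np.array(q[:2])+t).round(1))
for n,uv,z in[("rack near L",(95,368),30),("rack near R",(258,350),30),("jar",(590,212),85),("timer near",(672,490),18),("timer L",(635,405),18)]:
    print(n,inv(plane(c,(uv[0]/5+270,uv[1]/5+155),z)).round(0))
s=monitor.observe();X=q2R(s["tcp_rot"]);print("tool axes\n",X.round(3))
# side check
cs=cams.camera("side");hs=cv2.cvtColor(cs["frame"],cv2.COLOR_BGR2HSV)
o=((hs[...,0]<14)&(hs[...,1]>170)&(hs[...,2]>120));o[:210]=0;o[245:]=0;o[:,:290]=0;o[:,325:]=0
p=np.argwhere(o)[:,::-1];print("side orange",p.min(0),p.max(0),p.mean(0),"-> dock at z50",inv(plane(cs,p.mean(0),50)))
m=np.append(M@[98,0]+t,26);print("side proj backstop",proj(cs,m),"deck corners",[proj(cs,np.append(M@[-102,y]+t,12)).round(1) for y in(56,-56)])
E
```

```text
0.06422987473048272 [ 557.16359932 -140.70758382] [[-3.3, -2.8], [-3.9, 2.3], [5.0, 2.9], [2.7, -5.0], [0.3, 0.4], [-0.0, 2.5], [0.0, 0.4], [-0.8, -0.7]]
wells 484 ((355.26226806640625, 224.38525390625), (37.572330474853516, 25.078399658203125), 84.80557250976562) dock [2.15856109 3.10149111] [2.04892368 3.16152192]
paddle dock [-42.5674386  165.23171648]
(205, 0, 100) [ 761.7 -127.5]
(-120, 0, 40) [ 437.4 -148.4]
(-42, 200, 50) [502.4  56.2]
rack near L [ 13. 200.]
rack near R [ 15. 102.]
jar [ 67. -98.]
timer near [ -92. -137.]
timer L [ -38. -121.]
tool axes
 [[-0.975  0.22  -0.   ]
 [ 0.22   0.975 -0.001]
 [ 0.    -0.001 -1.   ]]
side orange [300 220] [314 235] [307.46067416 227.25280899] -> dock at z50 [-38.51915852 173.62440518]
side proj backstop [393.30257045 265.40520304] deck corners [array([297.5, 274.1]), array([315.4, 307. ])]
```

```bash
python3 -m handwheel '{"delta_pos":[[-1,-1,0],[-1,-1,0],[-1,-1,0],[-1,-1,0],[-1,-1,0]],"turn":[-0.55,-0.55,-0.55,-0.55,-0.55]}' 0 60
python3 -m handwheel '{"delta_pos":[[-1,-1,0],[-1,-1,0],[-1,-1,0],[-1,-1,0],[-1,-1,0]],"turn":[0,0,0,0,0]}'
cat > where.py <<'E'
from dock import *
from workcell import monitor
s=monitor.observe();th,t=.0642299,np.array([557.16,-140.71]);M=np.array([[np.cos(th),-np.sin(th)],[np.sin(th),np.cos(th)]])
X=q2R(s["tcp_rot"])
print("dock xyz",(M.T@(s["position"][:2]-t)).round(1),s["position"][2].round(1),"yaw err deg",np.degrees(np.arctan2(X[1,1],X[0,1])-np.pi/2-th).round(2),"F",s["contact_force"].round(1),"t",s["clock"])
E
python3 where.py
```

```text
clock: 0.75
position: [265.2, 544.5, 213.9]
tcp_rot: [-0.0, -0.034, 0.999, -0.0]
contact_force: [-0.3, -0.0, -0.2]
grip_width: 0.594
finger_force: 0.0
clock: 1.25
position: [398.5, 428.2, 214.0]
tcp_rot: [0.0, -0.033, 0.999, 0.0]
contact_force: [-0.1, 0.1, -1.1]
grip_width: 0.155
finger_force: 0.0
dock xyz [-121.8  577.9] 214.0 yaw err deg 0.11 F [-0.1  0.1 -1.1] t 1.25
```

```bash
for i in 1; do :; done
python3 -m handwheel '{"delta_pos":[[-0.2,-1,0],[-0.2,-1,0],[-0.2,-1,0],[-0.2,-1,0],[-0.2,-1,0]],"turn":[0,0,0,0,0]}' >/dev/null
python3 -m handwheel '{"delta_pos":[[0,-1,0],[0,-1,0],[0,-1,0],[0,-1,0],[0,-1,0]],"turn":[0,0,0,0,0]}' >/dev/null
python3 -m handwheel '{"delta_pos":[[0,-1,0],[0,-1,0],[0,-1,0],[0,-1,0],[0,-1,0]],"turn":[0,0,0,0,0]}' >/dev/null
python3 -m handwheel '{"delta_pos":[[0,-1,0],[0,-1,0],[0,-1,0],[0,-1,0],[0,-1,0]],"turn":[0,0,0,0,0]}'
python3 -m handwheel '{"delta_pos":[[0,-1,0.5],[0,-1,0.5],[0,-1,0.5],[0,0,0.5],[0,0,0]],"turn":[0,0,0,0,0]}'
python3 where.py
```

```text
clock: 3.25
position: [455.6, -69.0, 214.1]
tcp_rot: [0.0, -0.033, 0.999, -0.0]
contact_force: [0.9, 0.4, -0.9]
grip_width: 0.004
finger_force: 0.0
clock: 3.75
position: [459.5, -142.6, 162.5]
tcp_rot: [-0.001, -0.032, 0.999, 0.001]
contact_force: [-0.6, 0.4, 0.4]
grip_width: 0.004
finger_force: 0.0
dock xyz [-97.6   4.4] 162.5 yaw err deg 0.04 F [-0.6  0.4  0.4] t 3.75
```

Run:
```python
from workcell import cams
import cv2
c=cams.camera("wrist");cv2.imwrite("pics/w1.png",c["frame"]);print(c["tool_from_camera"],c["fx"],c["cx"],c["cy"])
```

```text
[[ 1.43132115e-04 -9.59872839e-01 -2.80435577e-01  7.92666079e+01]
 [ 9.99999968e-01  1.96186827e-04 -1.61114709e-04 -6.16758361e-01]
 [ 2.09667399e-04 -2.80435545e-01  9.59872836e-01 -1.69874433e+02]
 [ 0.00000000e+00  0.00000000e+00  0.00000000e+00  1.00000000e+00]] 369.4524672897 315.0051458056307 239.47859529818382
```

View pics/w1.png

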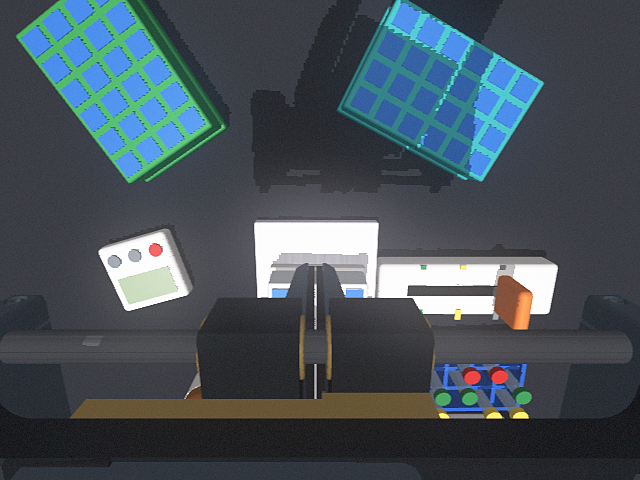

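The wrist view shows the deck's near edge from (255,221) to (378,221). The plate's near end starts at row ~254 (skirt), its wall is striped, and blue wells show at rows ~290. I'll cast these as a check.

Run:
```python
from dock import *
from workcell import monitor
s=monitor.observe();th,t=.0642299,np.array([557.16,-140.71]);M=np.array([[np.cos(th),-np.sin(th)],[np.sin(th),np.cos(th)]])
T=np.array([[1.43e-4,-.959873,-.280436,79.27],[1,1.96e-4,-1.6e-4,-.617],[2.1e-4,-.280436,.959873,-169.87]])
X=q2R(s["tcp_rot"])
def w(u,v,z):
    o=s["position"]+X@T[:,3];d=X@(T[:,:3]@[(u-315.0)/369.45,(v-239.48)/369.45,1]);p=o+d*(z-o[2])/d[2];return (M.T@(p[:2]-t)).round(1)
for n,a in dict(deckR=(255,221,12),deckL=(378,221,12),skirtR=(273,254,24),skirtL=(363,254,24),topR=(269,269,56),topL=(366,269,56),blockL=(557,312,26),blockLnear=(556,262,26),paddleouter=(529,283,70),paddletopfar=(531,328,30)).items(): print(n,w(*a))
```

```text
deckR [-99.9 -49.5]
deckL [-100.    60.3]
skirtR [-72.9 -32.9]
skirtL [-73.   46.4]
topR [-70.9 -32.7]
topL [-71.   44.9]
blockL [-17.8 226.6]
blockLnear [-66.5 216.7]
paddleouter [-65.  168.6]
paddletopfar [ -3.6 202.8]
```

```bash
python3 -m handwheel '{"delta_pos":[[0.1,0,1],[0,0,1],[0,0,1],[0,0,1],[0,0,0.6]],"turn":[0,0,0,0,0]}'
python3 -m handwheel '{"delta_pos":[[0,0,0.5],[0,0,0.3],[0,0,0.2],[0,0,0],[0,0,0]],"turn":[0,0,0,0,0]}'
python3 where.py
```

```text
clock: 4.3
position: [457.9, -142.0, 48.1]
tcp_rot: [-0.0, -0.034, 0.999, 0.0]
contact_force: [0.1, 1.5, 0.1]
grip_width: 0.007
finger_force: 0.0
clock: 4.8
position: [458.4, -143.1, 24.4]
tcp_rot: [0.0, -0.033, 0.999, -0.0]
contact_force: [0.5, -0.4, -0.5]
grip_width: 0.003
finger_force: 0.0
dock xyz [-98.7   4. ] 24.4 yaw err deg 0.11 F [ 0.5 -0.4 -0.5] t 4.8
```

```bash
python3 -m handwheel '{"delta_pos":[[0,0,0.1],[0,0,0.1],[-0.2,0,0],[-0.2,0,0],[-0.2,0,0]],"turn":[0,0,0,0,0]}'
python3 -m handwheel '{"delta_pos":[[-0.2,0,0],[-0.2,0,0],[-0.2,0,0],[-0.2,0,0],[0,0,0]],"turn":[0,0,0,0,0]}'
python3 where.py
```

```text
clock: 5.3
position: [473.8, -142.0, 19.0]
tcp_rot: [0.0, -0.033, 0.999, -0.0]
contact_force: [0.6, 0.1, 0.7]
grip_width: 0.005
finger_force: 0.0
clock: 5.8
position: [493.9, -140.7, 19.0]
tcp_rot: [0.0, -0.033, 0.999, -0.0]
contact_force: [-0.5, 0.2, 0.1]
grip_width: 0.006
finger_force: 0.0
dock xyz [-63.1   4.1] 19.0 yaw err deg 0.12 F [-0.5  0.2  0.1] t 5.8
```

```bash
python3 -m handwheel '{"delta_pos":[[-0.1,0,0],[-0.1,0,0],[-0.1,0,0],[-0.1,0,0],[0,0,0]],"turn":[0,0,0,0,0]}'
python3 -m handwheel '{"delta_pos":[[-0.1,0,0],[-0.1,0,0],[0,0,0],[0,0,0],[0,0,0]],"turn":[0,0,0,0,0]}'
python3 where.py
python3 - <<'E'
from workcell import cams
import cv2
f=cams.camera("side")["frame"];cv2.imwrite("pics/s1.png",cv2.resize(f[190:320,280:430],None,fx=4,fy=4,interpolation=cv2.INTER_CUBIC))
E
```

```text
clock: 6.3
position: [503.5, -140.1, 19.0]
tcp_rot: [0.0, -0.033, 0.999, -0.0]
contact_force: [-0.8, 0.9, -0.6]
grip_width: 0.005
finger_force: 0.0
clock: 6.8
position: [508.2, -139.7, 19.0]
tcp_rot: [0.0, -0.033, 0.999, -0.0]
contact_force: [0.6, 0.3, 1.6]
grip_width: 0.005
finger_force: 0.0
dock xyz [-48.8   4.1] 19.0 yaw err deg 0.11 F [0.6 0.3 1.6] t 6.8
```

View pics/s1.png

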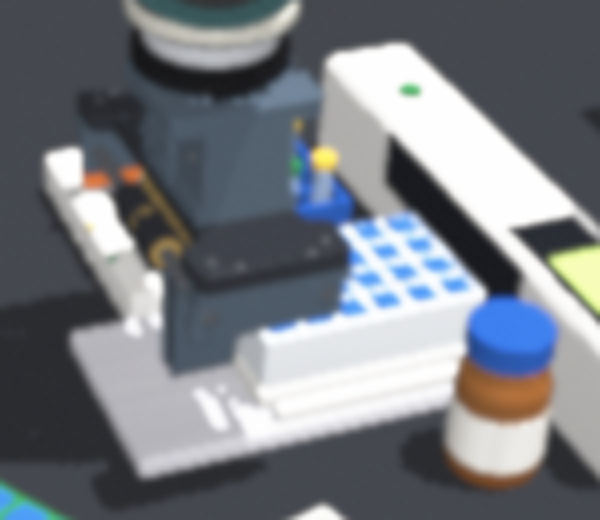

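The side crop shows the fingers at the plate's near end (crop 240,350) and the plate flat. A small gap to the dark backstop (crop 480,260) remains and there is no contact force yet. I'll go on slowly.

```bash
python3 -m handwheel '{"delta_pos":[[-0.06,0,0],[-0.06,0,0],[-0.06,0,0],[0,0,0],[0,0,0]],"turn":[0,0,0,0,0]}'|grep -E "pos|contact"
python3 where.py
```

```text
position: [511.5, -139.2, 18.7]
contact_force: [-6.8, -1.3, 5.5]
dock xyz [-45.5   4.4] 18.7 yaw err deg 0.11 F [-6.8 -1.3  5.5] t 7.35
```

```bash
python3 -m handwheel '{"delta_pos":[[-0.04,0,0],[-0.04,0,0],[-0.02,0,0],[0,0,0],[0,0,0]],"turn":[0,0,0,0,0]}'|grep -E "pos|contact"
python3 where.py
```

```text
position: [511.8, -139.0, 18.5]
contact_force: [-21.4, -5.9, 17.1]
dock xyz [-45.1   4.7] 18.5 yaw err deg 0.13 F [-21.4  -5.9  17.1] t 7.85
```

```bash
python3 -m handwheel '{"delta_pos":[[0.2,0,0],[0.4,0,0],[0.6,0,0],[0.4,0,-0.2],[0,0,-1]],"turn":[0,0,0,0,0]}' >/dev/null
python3 -m handwheel '{"delta_pos":[[0.4,0,-1],[0.4,0,-1],[0.4,0,-1],[0,0,-1],[0,0,-0.4]],"turn":[0,0,0,0,0]}' >/dev/null
python3 -m handwheel '{"delta_pos":[[0,1,0],[0,1,0],[0,1,0],[0,1,0],[0,1,0]],"turn":[0,0,0,0,0]}' >/dev/null
python3 -m handwheel '{"delta_pos":[[0,1,0],[0,1,0],[0,1,0],[0,0.6,0],[0,0,0]],"turn":[0,0,0,0,0]}'
python3 where.py
python3 - <<'E'
from dock import *
c=cams.camera("top");f=c["frame"];cv2.imwrite("pics/t2.png",cv2.resize(f[155:275,270:420],None,fx=5,fy=5,interpolation=cv2.INTER_CUBIC))
th,M,t,_=fit(c);h=cv2.cvtColor(f,cv2.COLOR_BGR2HSV)
b=((h[...,0]>95)&(h[...,0]<125)&(h[...,1]>90));b[:190]=0;b[250:]=0;b[:,:337]=0;b[:,375:]=0
r=cv2.minAreaRect(np.argwhere(b)[:,::-1].astype(np.float32));print(r,M.T@(plane(c,r[0],56)[:2]-t))
E
```

```text
clock: 9.85
position: [430.4, 71.8, 158.5]
tcp_rot: [-0.0, -0.034, 0.999, 0.0]
contact_force: [-0.4, 0.5, -0.2]
grip_width: 0.004
finger_force: 0.0
dock xyz [-112.9  220.2] 158.5 yaw err deg 0.22 F [-0.4  0.5 -0.2] t 9.85
((353.8465270996094, 213.46536254882812), (37.31389617919922, 25.074939727783203), 84.2894058227539) [35.24687308  3.86151025]
```

View pics/t2.png

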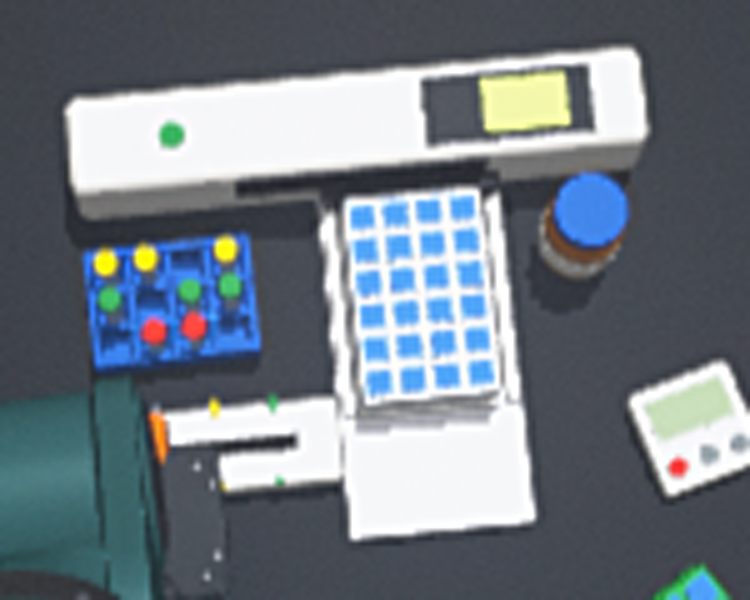

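The top crop shows the plate against the backstop (wells centre x = 35 against 34 for home) and the bystanders unmoved. The paddle is still at its start, crop (158,440). Next I go outside the paddle and down.

```bash
python3 -m handwheel '{"delta_pos":[[-0.9,0,0],[-1,0,0],[-0.95,0,0],[0,0,0.5],[0,0,0.8]],"turn":[0,0,0,0,0]}' >/dev/null
python3 -m handwheel '{"delta_pos":[[0,0,1],[0,0,1],[0,0,0.8],[0,0,0.5],[0,0,0]],"turn":[0,0,0,0,0]}'
python3 where.py
```

```text
clock: 10.9
position: [500.5, 74.7, 42.3]
tcp_rot: [-0.002, -0.033, 0.999, -0.0]
contact_force: [0.1, 0.4, 0.5]
grip_width: 0.004
finger_force: 0.0
dock xyz [-42.8 218.6] 42.3 yaw err deg 0.08 F [0.1 0.4 0.5] t 10.9
```

```bash
python3 -m handwheel '{"delta_pos":[[0,-0.3,0],[0,-0.3,0],[0,-0.3,0],[0,-0.3,0],[0,-0.2,0]],"turn":[0,0,0,0,0]}'|grep -E "pos|contact"
python3 -m handwheel '{"delta_pos":[[0,-0.2,0],[0,-0.2,0],[0,-0.2,0],[0,-0.2,0],[0,-0.2,0]],"turn":[0,0,0,0,0]}'|grep -E "pos|contact"
python3 where.py
```

```text
position: [504.7, 39.7, 44.4]
contact_force: [-0.5, 2.9, 1.7]
position: [506.0, 15.7, 44.0]
contact_force: [-0.3, 7.9, 3.4]
dock xyz [-41.  159.4] 44.0 yaw err deg 0.09 F [-0.3  7.9  3.4] t 11.9
```

```bash
python3 -m handwheel '{"delta_pos":[[0,-0.2,0],[0,-0.2,0],[0,-0.2,0],[0,-0.2,0],[0,-0.2,0]],"turn":[0,0,0,0,0]}'|grep -E "pos|contact"
python3 -m handwheel '{"delta_pos":[[0,-0.1,0],[0,-0.1,0],[0,-0.1,0],[0,0,0],[0,0,0]],"turn":[0,0,0,0,0]}'|grep -E "pos|contact"
python3 where.py
```

```text
position: [507.7, -9.8, 43.9]
contact_force: [0.4, 1.9, 1.3]
position: [507.9, -17.1, 43.8]
contact_force: [0.8, 0.6, -0.2]
dock xyz [-41.3 126.5] 43.8 yaw err deg 0.12 F [ 0.8  0.6 -0.2] t 12.9
```

```bash
python3 -m handwheel '{"delta_pos":[[0,-0.08,0],[0,-0.08,0],[0,-0.08,0],[0,-0.08,0],[0,0,0]],"turn":[0,0,0,0,0]}'|grep -E "pos|contact"
python3 where.py
```

```text
position: [508.6, -25.2, 43.9]
contact_force: [0.3, 0.9, -0.1]
dock xyz [-41.  118.4] 43.9 yaw err deg 0.11 F [ 0.3  0.9 -0.1] t 13.4
```

```bash
python3 -m handwheel '{"delta_pos":[[0,-0.06,0],[0,-0.06,0],[0,0,0],[0,0,0]],"turn":[0,0,0,0]}'|grep -E "pos|contact"
python3 where.py
```

```text
position: [508.7, -26.8, 43.9]
contact_force: [-0.3, 18.3, 0.7]
dock xyz [-41.  116.8] 43.9 yaw err deg 0.07 F [-0.3 18.3  0.7] t 13.8
```

```bash
python3 -m handwheel '{"delta_pos":[[0,-0.04,0],[0,0,0],[0,0,0],[0,0,0]],"turn":[0,0,0,0]}'|grep -E "pos|contact"
python3 -m handwheel '{"delta_pos":[[0,0.2,0],[0,0.4,0],[0,0.8,0],[0,0.8,0],[0,0.8,0]],"turn":[0,0,0,0,0]}' >/dev/null
python3 -m handwheel '{"delta_pos":[[0,0.8,-0.5],[0,0,-1],[0,0,-1],[0,0,-1],[0,0,-1]],"turn":[0,0,0,0,0]}' >/dev/null
python3 -m handwheel '{"delta_pos":[[0,1,-0.5],[0,1,0],[0,1,0],[0,1,0],[0,1,0]],"turn":[0,0,0,0,0]}' >/dev/null
python3 -m handwheel '{"delta_pos":[[0,1,0],[0,1,0],[0,0.5,0],[0,0,0],[0,0,0]],"turn":[0,0,0,0,0]}'|grep -E "pos|contact"
python3 - <<'E'
from dock import *
c=cams.camera("top");f=c["frame"];cv2.imwrite("pics/t3.png",cv2.resize(f[155:275,270:420],None,fx=5,fy=5,interpolation=cv2.INTER_CUBIC))
th,M,t,_=fit(c);h=cv2.cvtColor(f,cv2.COLOR_BGR2HSV)
b=((h[...,0]>95)&(h[...,0]<125)&(h[...,1]>90));b[:190]=0;b[250:]=0;b[:,:337]=0;b[:,375:]=0
r=cv2.minAreaRect(np.argwhere(b)[:,::-1].astype(np.float32));print(r,M.T@(plane(c,r[0],56)[:2]-t))
o=((h[...,0]<14)&(h[...,1]>170)&(h[...,2]>120));o[:225]=0;o[265:]=0;o[:,:285]=0;o[:,345:]=0
p=np.argwhere(o)[:,::-1];print("orange",p.mean(0),M.T@(plane(c,p.mean(0),70)[:2]-t))
E
```

```text
position: [508.7, -27.1, 43.9]
contact_force: [-0.4, 28.8, 3.5]
position: [490.0, 252.5, 168.8]
contact_force: [-0.2, 0.7, 0.1]
((353.8465270996094, 213.46536254882812), (37.31389617919922, 25.074939727783203), 84.2894058227539) [35.24687308  3.86151025]
orange [324.3125 242.875 ] [-46.13680637  99.26880594]
```

View pics/t3.png

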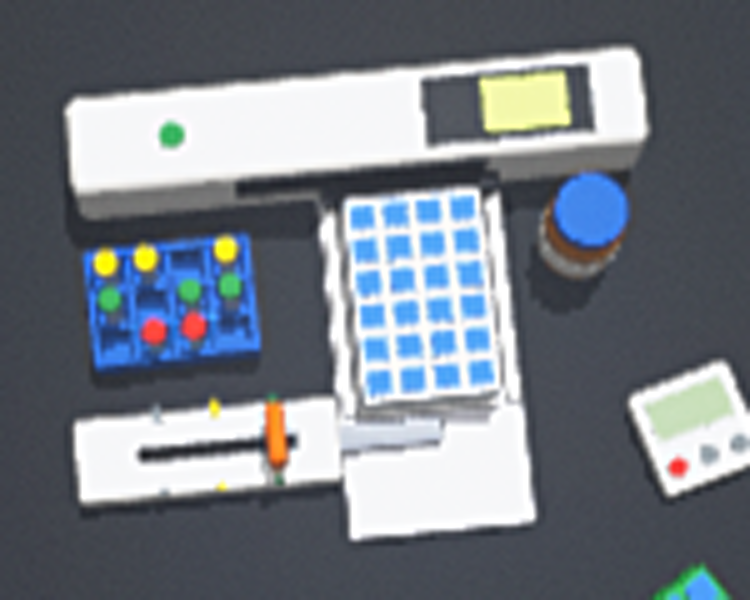

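The paddle stands at the green marks, crop (276,435). The steel bolt lies across the bay behind the home plate, crop (395,433), and the rack, jar and timer are unmoved. I'm handing in.

```bash
python3 -c "
from workcell import ticket
print(ticket.finish_job())"
```

```text
the job is handed in; nothing more can be done
None
```

The plate is home against the backstop, the lever is at its second stop with the bolt across the bay, and the job is handed in; no verdict came back, and I saw no bystander move, though my last close look covered only the rack, jar and timer.

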